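# Spread a circlip with pliers and hold it open at its groove on a wheel axle

### The arm

A 6-joint arm with a two-finger parallel gripper is mounted at the origin on a cart in front of the work surface, level with it; the furniture and walls round the work are solid. World frame = base frame: x ahead of the robot, y to its left, z up, the work surface at z = 0. Lengths are in mm, angles in rad, forces in N, time in s.
With the tool pointing down it reaches from about 400 to 825 mm from the base axis. Payload 7 kg.
Tool frame: the origin (TCP) lies between the finger pads; the fingertips stand 17 mm ahead of it and the grasp point (between the pads) lies 2 mm behind it (nose_length is the z of the fingertips in the tool frame, in mm); z points along the fingers, y is the line along which they close (so a half turn about z gives the same grasp; the last joint's range is limited). The gripper opens to 85 mm and grips with 20 to 120 N. Pads are 22 mm wide; open, the fingers measure 114 mm over their backs; the gripper's body (76 mm by 85 mm) begins 54 mm behind the grasp point. The pads swing forward as they close: fully open they stand 13 mm farther back than shut.
Start: joints at [-0.987, 0.359, 0.012, 0, -1.224, -0.288], TCP at [196.739, -645.669, 248.302] pointing down, gripper open.
Joint ranges: [-3.07, 3.07], [-1.43, 2.12], [-1.02, 1.25], [-3.03, 1.67], [-3.05, -0], [-3.03, 3.03]. Speed limits (rad/s): [2.39, 2.39, 3.01, 3.14, 3.14, 3.14].

### API

Orientations are given as a rotation vector (axis times angle).
In Python, from workcell import * gives the robot as it stands.
- The arm moves only by the shell command python3 -m inch 'ROWS'. ROWS is text: rows parted by semicolons, each of 7 numbers parted by spaces: the opening, from 0 (shut) to 1 (fully open), then the shift along the tool's x, y, z in units of 40 mm (1.0 is 40 mm), then the turn, a rotation vector about the tool's x, y, z in units of 6 degrees (1.0 is 6 degrees). A call has 1 to 20 rows; each row is the pose to reach, as a shift and turn from the pose commanded when the call began, along the tool's axes at that moment; what a row does not reach only later rows make up. A row lasts 1/8 s, in which the tool goes at most 62.5 mm and 10.7 degrees, less where a joint would pass 70% of its speed; a pose out of reach is approached as far as the arm can. A call with a gripper value outside its range is refused whole. The fingers move at their own pace and stop on an object; the grip force is fixed at half the most. Time passes only in rows, so rows that repeat a pose let the fingers close. It gives the time, the measured TCP pose, the force, the opening and the grip force at its end, in the units of the state.
- observe(): the state, without advancing time (a new reading comes with each control period).
- capture(name): name is "scene" or "side" or "wrist"; returns a dict with "color" (420x560x3 uint8, red, green, blue), "K" (3x3 intrinsics, pixels), "k1" (the pictures are not rectified: a ray, as slopes to the right and down, at radius r is drawn at 1 + k1 r^2 times it, then the intrinsics apply), "R" (3x3) and "t" (3): a world point X has camera coordinates R X + t; the wrist camera has in their place "T_tool_cam" (4x4, takes a point from camera to tool coordinates, whose origin is the TCP and whose axes are the flange's). Camera axes: x right, y down, z forward; pixel columns grow to the right and rows downward; lengths in mm; the calibration is good to about 2 mm. A picture is of the moment at which its call begins: read the wrist's pose just before it. There is no depth.
- sign_off(): hands the job in; it is judged then, once.
The state is a dict: "clock": time; "joints": joint angles; "dq": joint speeds; "tau": joint torques, N m; "position": TCP position; "tool_rot": TCP orientation; "wrist_force": force on the tool from outside, world axes, zero at the start; "ft_torque": the same for the moment, N m; "finger_gap": finger opening in mm; "gripper_force": force on a finger pad.
Only numpy, scipy, OpenCV 4.12 (cv2) and the standard library are available. Lean on these libraries where they do the work, as an engineer would, in place of code of your own. Each camera call takes 0.05 s, during which the arm holds its last target. There are 200 camera calls.

### The job

Fit the circlip that keeps the wheel on its upright axle stub: take the circlip pliers out of the tool block by their two handles, put both tips into the circlip's two eyes, and squeeze gently so that it opens just enough to clear the shaft (never with the eyes more than 31 mm apart, centre to centre, which ruins the clip). Touching the clip with the pliers only, lift it off the bench still open, carry it over and slide it down the shaft without forcing it until it lies flat against the brass washer, level with the groove. Finish there, still squeezing the pliers so that the clip stays open around the shaft, and leave the tape roll, glue bottle, sanding block and spring clamp where they are.

Things in the scene. Friction and masses are not known exactly. Their poses are not given: they have to be found in the camera images.
- pliers: external circlip pliers, 147 mm long, 0.135 kg, red handles, dark steel jaws, standing upright, tips down, in the tool block. Origin midway between the tip ends; z up to the handles, y from right jaw to left jaw (along which handles and jaws move), x across the 12 mm thickness. Pivot 50 mm above the origin; uncrossed, so squeezing the handles together spreads the tips.
- pliers_grip (a point): midway between the bellies of the two handles, the place to grip: 121 mm above the tip ends, 26 mm below the handle tops; axes as the pliers. Width over the handles here 51 mm relaxed, handles 12 mm thick. A return spring keeps the handles apart: each needs about 2.5 N to begin to move.
- pliers_jaw_l (a joint): swing of each half of the pliers about the pivot, rad; both move alike. 0 relaxed (tip centres 11 mm apart, handles 51 mm wide); each 0.01 rad of squeeze spreads the tips by 1.0 mm and narrows the handles by 1.4 mm; stop at 0.30. At 0.034 (handles 46 mm) the tips match the relaxed clip's eyes; about 0.18 (handles about 26 mm) opens the clip's eyes to 25 mm.
- tip_l (a point): end of the left (+y) plier tip: a pin of 3.6 mm diameter, slimmer at the end, 3.8 mm long below the broad shoulder of the jaw (9 mm thick).
- tip_r (a point): end of the right (-y) plier tip, likewise. Under load the tip ends stand about 4 mm farther apart than the eyes they spread.
- block_top (a point): centre of the top of the wooden tool block (130 x 66 x 46 mm, fixed), with the slot (along its y) in which the pliers stand and three steel pin punches that stand up to 30 mm above it near its ends. The tips are 40 mm below this top: lift the pliers straight up at least 45 mm.
- clip: the circlip: an open spring ring of bright grey steel, 4 mm thick, about 45 mm across, 30 g, lying flat on the bench. Origin: centre of its bore on the underside; z up, its two eyes (lugs with holes) towards its -x, side by side along its y. Once opened, its spring clamps it to the tips and it can be lifted and carried nearly level.
- clip_center (a point): centre of the clip's bore, half-way up its 4 mm thickness; axes as the clip. The eyes lie 23 to 26 mm from it towards -x.
- hole_l (a point): centre of the left (+y) eye, half-way up: a through hole of 5.5 mm diameter in a lug of 11 mm diameter, 4 mm thick. The tips enter from above, parallel to the hole; with the jaw shoulders on the lugs the tips are just short of the bench.
- hole_r (a point): centre of the right (-y) eye, likewise. Eyes 14.3 mm apart, centre to centre, when relaxed; under 18.2 mm the clip cannot pass the shaft; 25 to 27 mm gives about 1 mm of clearance all round. Opening to 25 mm takes about 12 N on each handle; over about 15 N opens it too far, so close the gripper to a width, not with full grip.
- clip_arm_l (a joint): how far each arm of the clip is sprung open, rad; both move alike. 0 relaxed (eyes 14.3 mm apart), 0.10: 20.7 mm, 0.16: 24.7 mm, 0.18: 26 mm, 0.255: 31 mm.
- axle: axle stub with its wheel, heavy and fixed: a steel shaft of 32 mm diameter standing upright through a black rubber wheel (118 mm diameter), a hub and a brass thrust washer (47 mm diameter, top 51 mm above the bench). The shaft's chamfered end is 69.5 mm above the bench; the groove (28.8 mm diameter, 5.5 mm wide) starts at the washer's top. Origin on its axis at the bench; z up.
- groove (a point): on the axle's axis, 53 mm above the bench: where the clip's centre is when the clip lies on the brass washer, level with the groove. The clip may lie there with its eyes to any side.
- tape_roll: bystander: roll of masking tape, 109 mm across, 30 mm high; origin at the centre of its underside.
- glue_bottle: bystander: white glue bottle with dark nozzle, 56 mm diameter, 178 mm high; origin at the centre of its underside.
- sanding_block: bystander: wooden sanding block, 60 x 99 x 23 mm; origin at the centre of its underside.
- spring_clamp: bystander: small red spring clamp lying flat, 52 x 107 x 20 mm; origin at the centre of its underside.

How it is judged:
By the outcome, as a careful person would: the job done as asked, in the order asked, and still so for the second after the job is handed in, while the arm keeps its last pose, push and grip.
It also fails if it takes over 72 s, if anything falls off the work surface, if the arm or the gripper's body presses on something with over 40 N, if the wrist force passes 120 N, or if a joint passes its speed limit or range.

## Working session

There is one attempt and no reset: what is moved stays moved. The work goes in short steps, Python scripts to look and compute and a shell command to move; the robot and the scene stay as the last step left them, time stands still between calls to the robot, and variables do not carry over. Pictures are saved under pics/ and viewed, at most 10 in all, crops included, and the job is handed in when it is done.

```bash
mkdir -p pics; ls; cat > h.py <<'E'
import numpy as np, cv2
from workcell import *
from scipy.spatial.transform import Rotation as Ro
def cam(name):
    s=observe(); c=capture(name)
    if name=="wrist":
        T=np.eye(4); T[:3,:3]=Ro.from_rotvec(s["tool_rot"]).as_matrix(); T[:3,3]=s["position"]
        W=T@np.array(c["T_tool_cam"]); c["C"]=W[:3,3]; c["Rwc"]=W[:3,:3]
    else:
        R=np.array(c["R"]); c["Rwc"]=R.T; c["C"]=-R.T@np.array(c["t"])
    return c
def ray(c,u,v):
    K=np.array(c["K"]); d=np.array([(u-K[0,2])/K[0,0],(v-K[1,2])/K[1,1]]); p=d.copy()
    for _ in range(20): p=d/(1+c["k1"]*(p@p))
    return c["Rwc"]@np.array([p[0],p[1],1.])
def onz(c,u,v,z):
    d=ray(c,u,v); return c["C"]+d*(z-c["C"][2])/d[2]
def proj(c,X):
    p=c["Rwc"].T@(np.array(X,float)-c["C"]); p=p[:2]/p[2]; p=p*(1+c["k1"]*(p@p)); K=np.array(c["K"])
    return np.array([K[0,0]*p[0]+K[0,2],K[1,1]*p[1]+K[1,2]])
def save(c,f,crop=None,s=1):
    im=c["color"][:,:,::-1]
    if crop: im=im[crop[1]:crop[3],crop[0]:crop[2]]
    cv2.imwrite("pics/"+f,cv2.resize(im,None,fx=s,fy=s,interpolation=cv2.INTER_CUBIC))
E
python3 - <<'E'
from h import *
import pickle
A=[cam(n) for n in("scene","side")]
pickle.dump(A,open("a.pkl","wb"))
s=observe(); print(s)
for a in A: print(a["C"],a["Rwc"][:,2],a["K"][0][0])
save(A[0],"a.png",s=1.4);save(A[1],"b.png",s=1.4)
E
```

```text
pics
{'clock': 0.1, 'joints': array([-9.86910322e-01,  3.59352366e-01,  1.11843661e-02, -2.86304166e-04,
       -1.22410637e+00, -2.88077782e-01]), 'dq': array([ 0.00151273,  0.0007367 ,  0.00330735,  0.00310092, -0.00019396,
        0.00169823]), 'tau': array([-1.81703072e-03, -5.84765160e+01,  2.94109243e+01,  6.95453748e+00,
       -3.17428501e-03, -2.72434806e-05]), 'position': array([ 196.61881648, -645.3247888 ,  247.45211325]), 'tool_rot': array([ 4.62754643e-01, -3.10693882e+00, -2.28281804e-03]), 'wrist_force': array([-0.14963842,  0.57797439, -0.45232082]), 'ft_torque': array([-0.00606175, -0.00430863,  0.01432035]), 'gripper_force': 0.0, 'finger_gap': 85.34367303562188}
[ -7.10576904 481.76680819 515.79028502] [ 0.67272542 -0.55914377 -0.48456037] 383.06862532258003
[ 484.1727954  -834.19427341  560.21366165] [ 0.10178518  0.88139511 -0.46128347] 487.4829826314674
```

View pics/a.png

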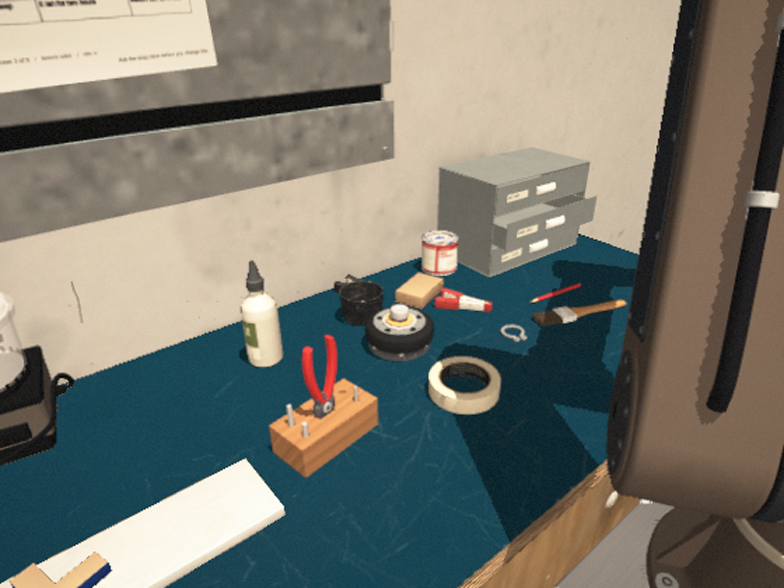

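View pics/b.png

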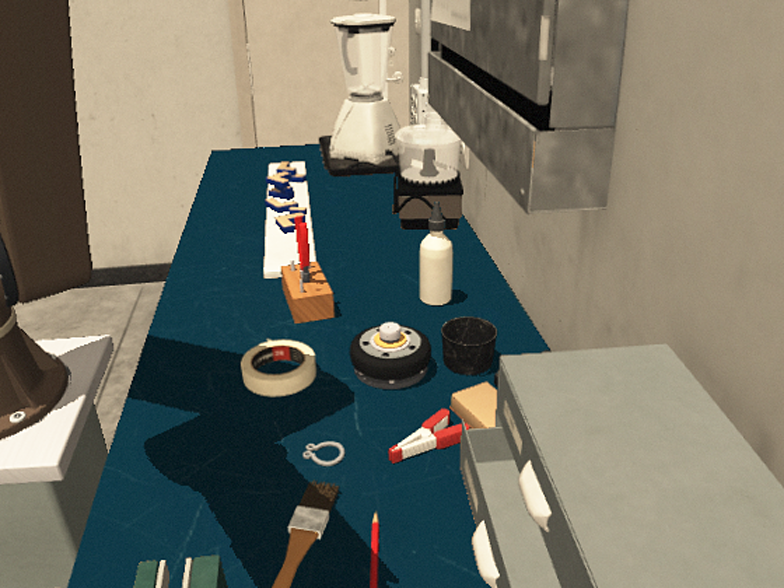

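The scene view shows the pliers upright in the block near (320,375), the shaft at (400,312), the tape at (465,385) and the clip at (514,331). The side view shows the clip at (325,453) with its eyes to the left, the shaft at (390,328) and the pliers at (303,245).

```bash
python3 - <<'E'
from h import *
import pickle
A,B=pickle.load(open("a.pkl","rb"))
o=lambda c,u,v,z:onz(c,u/1.4,v/1.4,z).round(0)[:2]
print("shaft",o(A,400,308,69.5),o(B,390,327,69.5))
print("clip",o(A,514,331,2),o(B,325,453,2), "eyes B",o(B,308,447,2),o(B,310,458,2),"A",o(A,521,341,2))
print("blockA",[o(A,*p,46) for p in((271,430),(307,448),(378,400),(344,381))])
print("blockB",[o(B,*p,46) for p in((283,270),(320,262),(333,297),(292,303))])
print("handle tops",[o(A,*p,107) for p in((308,350),(333,338))],[o(B,*p,107) for p in ((300,220),(306,240))])
# red masks
for c in(A,B):
    h=cv2.cvtColor(c["color"],cv2.COLOR_RGB2HSV); m=(((h[...,0]<6)|(h[...,0]>174))&(h[...,1]>170)&(h[...,2]>90)).astype(np.uint8)
    n,l,s,ce=cv2.connectedComponentsWithStats(m)
    for i in range(1,n):
        if s[i,4]>60: print((s[i,:4]).tolist(),s[i,4],ce[i].round(1))
for n,p in dict(tape=((465,370),(278,352)),clamp=((462,300),(430,437)),sand=((420,285),(475,400))).items(): print(n,o(A,*p[0],25),o(B,*p[1],25))
print("glue",o(A,262,360,0),o(B,436,300,0))
E
```

```text
shaft [589. -10.] [592. -10.]
clip [ 486. -189.] [ 486. -185.] eyes B [ 465. -170.] [ 467. -191.] A [ 457. -173.]
blockA [array([488., 284.]), array([432., 265.]), array([448., 145.]), array([512., 156.])]
blockB [array([439., 254.]), array([505., 276.]), array([519., 138.]), array([453., 129.])]
handle tops [array([531., 198.]), array([534., 156.])] [array([475., 331.]), array([483., 237.])]
[311, 213, 17, 7] 83 [318.8 216.6]
[231, 240, 10, 46] 260 [235.6 261. ]
[216, 248, 16, 40] 257 [221.6 267.2]
[211, 154, 10, 39] 265 [215.8 172.5]
[195, 247, 13, 11] 88 [201. 252.]
[302, 292, 19, 17] 128 [311.1 299. ]
[310, 303, 20, 18] 234 [320.2 311.3]
[278, 318, 9, 13] 79 [281.9 324.7]
[264, 373, 7, 47] 217 [266.9 395.7]
tape [440. -15.] [430.  20.]
clamp [ 598. -168.] [ 613. -202.]
sand [ 694. -148.] [ 684. -138.]
glue [695. 197.] [698. 184.]
```

```bash
cat >> h.py <<'E'
def down(yaw):  # tool z down, tool y = (-sin,cos) of yaw
    y=np.array([-np.sin(yaw),np.cos(yaw),0]); z=np.array([0,0,-1.]); return np.column_stack([np.cross(y,z),y,z])
def go(p,yaw,base=None,M=None):
    s=observe(); R=Ro.from_rotvec(s["tool_rot"]).as_matrix(); 
    b=np.array(s["position"] if base is None else base)
    print("shift",(R.T@(np.array(p)-b)/40).round(3),"turn",(Ro.from_matrix(R.T@(down(yaw) if M is None else M)).as_rotvec()*180/np.pi/6).round(3))
def st():
    s=observe(); R=Ro.from_rotvec(s["tool_rot"]).as_matrix()
    print("t%.2f"%s["clock"],"pos",s["position"].round(1),"yaw %.3f"%np.arctan2(-R[0,1],R[1,1]),"z",R[:,2].round(3),"F",s["wrist_force"].round(1),"M",s["ft_torque"].round(2),"gap %.1f g %.1f"%(s["finger_gap"],s["gripper_force"]))
E
python3 - <<'E'
from h import *
st(); print(np.array(capture("wrist")["T_tool_cam"]).round(2))
go([470,-185,260],-0.1); go([473,206,260],.13)
E
```

```text
t0.10 pos [ 196.6 -645.3  247.5] yaw 0.296 z [-0.001  0.001 -1.   ] F [-0.1  0.6 -0.5] M [-0.01 -0.    0.01] gap 85.3 g 0.0
[[   0.     -0.96   -0.28   69.36]
 [   1.      0.      0.      0.76]
 [  -0.     -0.28    0.96 -126.16]
 [   0.      0.      0.      1.  ]]
shift [-9.891  9.019 -0.3  ] turn [ 1.200e-02 -3.000e-03  3.779e+00]
shift [-12.811  18.348  -0.289] turn [ 0.012 -0.002  1.582]
```

```bash
python3 -m inch '1 -9.89 9.02 -0.3 0 0 3.78;1 -9.89 9.02 -0.3 0 0 3.78;1 -9.89 9.02 -0.3 0 0 3.78;1 -9.89 9.02 -0.3 0 0 3.78;1 -9.89 9.02 -0.3 0 0 3.78;1 -9.89 9.02 -0.3 0 0 3.78;1 -9.89 9.02 -0.3 0 0 3.78;1 -9.89 9.02 -0.3 0 0 3.78;1 -9.89 9.02 -0.3 0 0 3.78;1 -9.89 9.02 -0.3 0 0 3.78;1 -9.89 9.02 -0.3 0 0 3.78;1 -9.89 9.02 -0.3 0 0 3.78'
python3 - <<'E'
from h import *
import pickle
st(); c=cam("wrist"); pickle.dump(c,open("c.pkl","wb")); save(c,"c.png"); go([465,206,260],.13)
E
```

```text
clock: 1.65
position: [469.4, -186.0, 260.2]
tool_rot: [-0.159, -3.137, 0.0]
wrist_force: [0.2, 1.6, 0.2]
finger_gap: 85.4
gripper_force: 0.0
t1.65 pos [ 469.4 -186.   260.2] yaw -0.101 z [-0. -0. -1.] F [0.2 1.6 0.2] M [-0.01 -0.    0.01] gap 85.4 g 0.0
shift [1.103e+00 9.740e+00 6.000e-03] turn [-0.00e+00 -2.00e-03 -2.21e+00]
```

View pics/c.png

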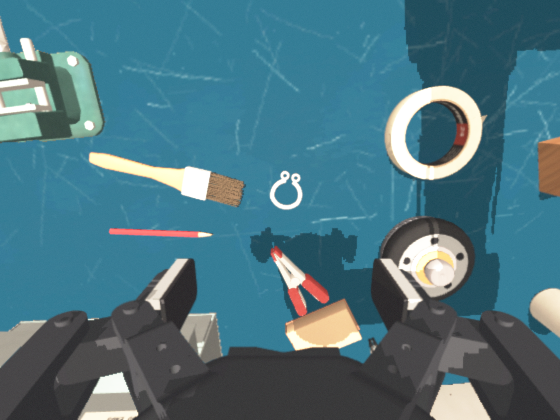

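The clip lies at (286,193) with its eyes at (284,175) and (296,177). The shaft end is near (438,270). Next: the pliers.

```bash
python3 -m inch '1 1 9.5 0 0 0 -2.2;1 1 9.5 0 0 0 -2.2;1 1 9.5 0 0 0 -2.2;1 1 9.5 0 0 0 -2.2;1 1 9.5 0 0 0 -2.2;1 1 9.5 0 0 0 -2.2;1 1 9.5 0 0 0 -2.2;1 1 9.5 0 0 0 -2.2;1 1 9.5 0 0 0 -2.2;1 1 9.5 0 0 0 -2.2'
python3 - <<'E'
from h import *
import pickle
c=pickle.load(open("c.pkl","rb"))
for p in((286,193),(284,175),(296,177)): print(onz(c,*p,2).round(1))
print("shaft",onz(c,438,270,69.5).round(1))
st(); c=cam("wrist"); pickle.dump(c,open("d.pkl","wb")); save(c,"d.png")
E
```

```text
clock: 2.95
position: [468.3, 195.6, 260.5]
tool_rot: [-0.202, 3.135, 0.0]
wrist_force: [0.3, 0.1, 0.1]
finger_gap: 85.3
gripper_force: 0.0
[ 488.4 -183.1    2. ]
[ 464.2 -183.4    2. ]
[ 468.4 -168.1    2. ]
shaft [584.  -11.9  69.5]
t2.95 pos [468.3 195.6 260.5] yaw 0.128 z [ 0.  0. -1.] F [0.3 0.1 0.1] M [ 0.02 -0.03 -0.  ] gap 85.3 g 0.0
```

View pics/d.png

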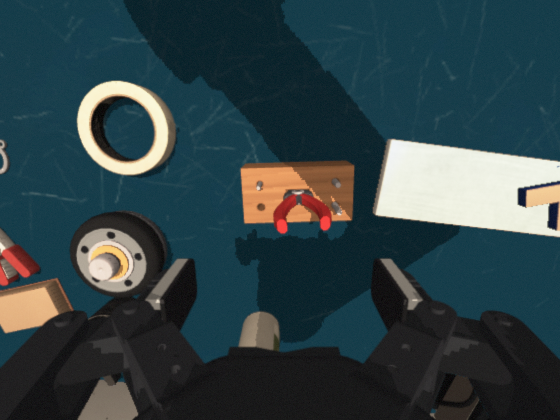

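The handle tops are at (282,226) and (325,223). The block's back edge runs from (242,167) to (354,162), and its front edge from (244,223) to (354,220).

```bash
python3 - <<'E'
from h import *
import pickle
c=pickle.load(open("d.pkl","rb"))
l,r=onz(c,282,227,150),onz(c,325.5,223,150); print(l.round(1),r.round(1),"mid",((l+r)/2).round(1),"yaw",np.arctan2(-(r-l)[0],(r-l)[1]))
b=[onz(c,*p,46) for p in((242,167),(354,162),(354,220),(244,223))]
print(np.round(b,1),np.mean(b,0).round(1)); d=b[1]-b[0]; print(np.arctan2(-d[0],d[1])); d=b[2]-b[3]; print(np.arctan2(-d[0],d[1]))
pv=onz(c,299,197,56); print("pivot",pv)
# red handle tops closer
h=cv2.cvtColor(c["color"],cv2.COLOR_RGB2HSV); m=(((h[...,0]<6)|(h[...,0]>174))&(h[...,1]>150)&(h[...,2]>60)).astype(np.uint8)
n,_,s,ce=cv2.connectedComponentsWithStats(m)
print([(s[i].tolist(),ce[i].round(1)) for i in range(1,n) if s[i,4]>50])
E
```

```text
[482.5 197.3 150. ] [474.3 233.1 150. ] mid [478.4 215.2 150. ] yaw 0.22574821688345587
[[452.8 146.8  46. ]
 [430.6 273.1  46. ]
 [499.1 286.6  46. ]
 [520.  155.3  46. ]] [475.6 215.5  46. ]
0.1738049656701494
0.15747991002137146
pivot [477.04770543 215.8104376   56.        ]
[([274, 195, 23, 39, 459], array([283.3, 213.1])), ([300, 194, 32, 36, 504], array([318., 210.])), ([0, 245, 39, 32, 642], array([ 19.8, 260.5])), ([0, 264, 18, 21, 139], array([  5.3, 277.5]))]
```

```bash
python3 - <<'E'
from h import *
go([477,215.5,125],.168)
E
```

```text
shift [-0.277  0.462  3.388] turn [ 0.002  0.003 -0.376]
```

```bash
python3 -m inch '1 -0.28 0.46 1 0 0 -0.38;1 -0.28 0.46 2 0 0 -0.38;1 -0.28 0.46 3 0 0 -0.38;1 -0.28 0.46 3.39 0 0 -0.38;1 -0.28 0.46 3.39 0 0 -0.38;0.7 -0.28 0.46 3.39 0 0 -0.38;0.6 -0.28 0.46 3.39 0 0 -0.38;0.55 -0.28 0.46 3.39 0 0 -0.38;0.54 -0.28 0.46 3.39 0 0 -0.38;0.54 -0.28 0.46 3.39 0 0 -0.38;0.54 -0.28 0.46 3.39 0 0 -0.38'
python3 - <<'E'
from h import *
st()
E
```

```text
clock: 4.38
position: [477.7, 217.0, 126.1]
tool_rot: [-0.268, 3.128, 0.002]
wrist_force: [0.2, -0.7, 7.1]
finger_gap: 46.3
gripper_force: 4.3
t4.38 pos [477.7 217.  126.1] yaw 0.171 z [ 0.002  0.001 -1.   ] F [ 0.2 -0.7  7.1] M [-0.54 -0.14  0.01] gap 46.3 g 4.3
```

```bash
python3 -m inch '0.54 0 0 -0.3 0 0 0;0.54 0 0 -0.7 0 0 0;0.54 0 0 -1.2 0 0 0;0.54 0 0 -1.8 0 0 0;0.54 0 0 -2.4 0 0 0;0.54 0 0 -2.8 0 0 0;0.54 0 0 -3 0 0 0;0.54 0 0 -3 0 0 0;0.54 0 0 -3 0 0 0'
python3 - <<'E'
from h import *
import pickle
st(); c=cam("wrist"); pickle.dump(c,open("e.pkl","wb")); save(c,"e.png"); b=cam("side"); pickle.dump(b,open("e2.pkl","wb"));save(b,"e2.png",(140,70,340,270),3)
w=cam("scene");
go([470,-172,245],-0.28)
E
```

```text
clock: 5.5
position: [476.4, 216.3, 243.8]
tool_rot: [0.267, -3.129, 0.001]
wrist_force: [-0.4, -0.1, -0.9]
finger_gap: 46.5
gripper_force: 3.1
t5.50 pos [476.4 216.3 243.8] yaw 0.170 z [-0.001 -0.001 -1.   ] F [-0.4 -0.1 -0.9] M [ 0.05 -0.04  0.02] gap 46.5 g 3.1
shift [ 1.806 -9.541 -0.018] turn [-0.009 -0.01   4.297]
```

View pics/e.png

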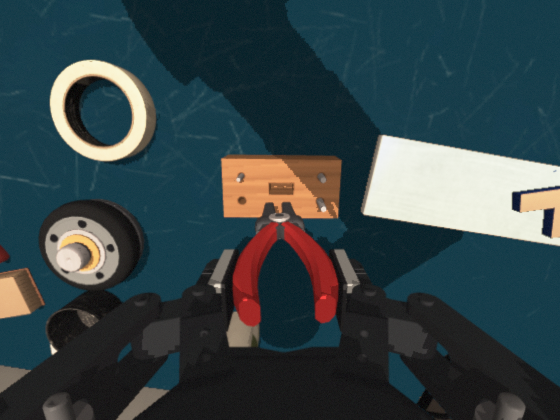

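The pliers hang free of the block, with tips near (275,210) and (285,210) and the handles between the pads at (248,300) and (327,300). I carry them gently to above the eyes.

```bash
python3 -m inch '0.54 0.05 -0.3 0 0 0 0.2;0.54 0.2 -1 0 0 0 0.5;0.54 0.4 -2 0 0 0 1;0.54 0.6 -3.1 0 0 0 1.5;0.54 0.8 -4.2 0 0 0 2;0.54 1.0 -5.3 0 0 0 2.5;0.54 1.2 -6.4 0 0 0 3;0.54 1.4 -7.5 0 0 0 3.5;0.54 1.6 -8.5 0 0 0 4;0.54 1.75 -9.2 0.3 0 0 4.2;0.54 1.85 -9.5 0.8 0 0 4.3;0.54 1.9 -9.65 1.4 0 0 4.3;0.54 1.9 -9.65 1.9 0 0 4.3;0.54 1.9 -9.65 2 0 0 4.3;0.54 1.9 -9.65 2 0 0 4.3;0.54 1.9 -9.65 2 0 0 4.3'
python3 - <<'E'
from h import *
import pickle
st(); c=cam("wrist"); pickle.dump(c,open("f.pkl","wb")); save(c,"f.png",(180,120,380,270),4)
for y in(7.15,-7.15):
  s=observe();R=Ro.from_rotvec(s["tool_rot"]).as_matrix();X=s["position"]+R@[0,y,119]; print("tip exp",X,proj(c,X))
E
```

```text
clock: 7.65
position: [467.8, -176.8, 165.6]
tool_rot: [0.438, 3.109, 0.0]
wrist_force: [0.5, 0.1, -1.6]
finger_gap: 46.0
gripper_force: 3.1
t7.65 pos [ 467.8 -176.8  165.6] yaw -0.280 z [ 0.001 -0.    -1.   ] F [ 0.5  0.1 -1.6] M [-0.    0.01  0.02] gap 46.0 g 3.1
tip exp [ 469.99868187 -169.85514848   46.60198782] [290.1586711  208.57111379]
tip exp [ 466.04752711 -183.59845066   46.59738075] [273.48842766 208.5633894 ]
```

View pics/f.png

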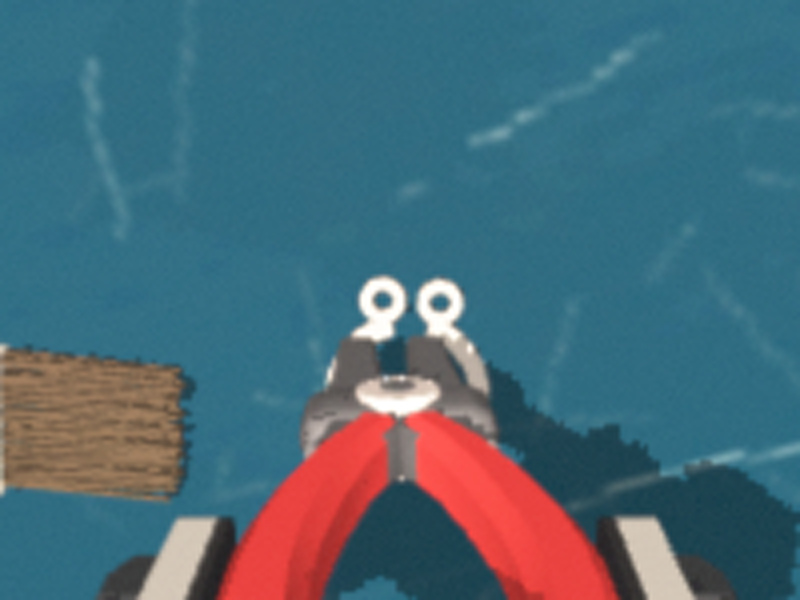

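The eyes are at crop (382,301) and (440,302), that is raw (275.5,195.3) and (290,195.5). The jaw ends show at about crop (365,340) and (424,338), slightly left of expectation.

```bash
python3 - <<'E'
from h import *
import pickle
c=pickle.load(open("f.pkl","rb"))
a,b=onz(c,180+382/4,120+301/4,4),onz(c,180+440/4,120+302/4,4); print(a.round(1),b.round(1),((a+b)/2).round(1),np.linalg.norm(a-b),"yaw",np.arctan2(-(b-a)[0],(b-a)[1]))
s=observe();R=Ro.from_rotvec(s["tool_rot"]).as_matrix()
for X in([0,0,119],[0,0,69],[6,0,69],[0,0,0]): p=proj(c,s["position"]+R@X); print(X,p.round(1),((p-[180,120])*4).round(0))
im=c["color"].astype(int)
for v in range(201,216,1): print(v,' '.join('%3d'%im[v,u].mean() if im[v,u,2]-im[v,u,0]<35 else ' . ' for u in range(256,310)))
E
```

```text
[ 464.8 -182.5    4. ] [ 469.  -168.8    4. ] [ 466.9 -175.7    4. ] 14.417157921307641 yaw -0.29724198878369046
[0, 0, 119] [281.8 208.6] [407. 354.]
[0, 0, 69] [281.4 228.3] [406. 433.]
[6, 0, 69] [281.4 220.1] [406. 400.]
[0, 0, 0] [280.5 277.5] [402. 630.]
201  .   .   .   .   .   .   .   .   .   .   .   .   .   .  157 217 247 251 252 252 252 240 145  .   .   .   .   .   .   .   .  225 251 252 252 247 219 139  .   .   .   .   .   .   .   .   .   .   .   .   .   .   .   . 
202  .   .   .   .   .   .   .   .   .   .   .   .  139 209 245 250 252 252 252 252 252 249 160  .   .   .   .   .   .   .  132 233 251 252 251 251 248 227 159  .   .   .   .   .   .   .   .   .   .   .   .   .   .   . 
203  .   .   .   .   .   .   .   .   .   .   .   .  196 241 249 251 251 252 252 252 251 241 154  .   .   .   .   .   .   .  143 201 219 235 215 220 249 250 236 167  .   .   .   .   .   .   .   .   .   .   .   .   .   . 
204  .   .   .   .   .   .   .   .   .   .   99 112 150 159 166 167 177 235 244 219 188 153  .   .   .   .   95  94  97  96 109 124 131 142 143 179 215 247 215 172 131  .   .   . 
[... 1759 characters left out ...]
6 164 107  .   .   .   .   .   .   .   . 
213  .   .   .   .   .   .  230 147 100  97  96  95  94  95  95  94  97  94  89  89  93  81  84  87 100  84  85  90  98  97  94  94  92  84  93  94  94  90  71  72 122 168 177 175 170 121  .   .   .   .   .   .   .   . 
214  .   .   .   .   .   .  217 134  98  94  94  94  95  94  98 103 112 114 133 137 190 154 161 173 213 159 143 150 154 125 103 105  88  81  94  96  95  93  82  69 108 167 176 177 174 139  79  .   .   .   .   .   .   . 
215  .   .   .   .   .  160 162 111  99  94  94  96  98 104 128 148 187 181 177 148 155 131 119 121 139 118 127 161 185 183 185 196 140 103  95  96  95  96  92  76  89 154 173 176 176 159  91  .   .   .   .   .   .   .
```

```bash
python3 -m inch '0.54 0 0 0.1 -0.15 0 0;0.54 0.05 0 0.3 -0.3 0 0;0.54 0.05 0 0.5 -0.3 0 0.1;0.54 0.05 0 0.7 -0.3 0 0.15;0.54 0.05 0 0.8 -0.3 0 0.15;0.54 0.05 0 0.8 -0.3 0 0.15;0.54 0.05 0 0.8 -0.3 0 0.15'
python3 - <<'E'
from h import *
import pickle
st(); c=cam("wrist"); pickle.dump(c,open("g.pkl","wb")); save(c,"g.png",(230,150,330,225),8)
b=cam("side"); pickle.dump(b,open("g2.pkl","wb"))
s=observe();R=Ro.from_rotvec(s["tool_rot"]).as_matrix()
for X in([0,7.15,119],[0,-7.15,119],[4.5,0,115.2]): p=s["position"]+R@X; q=proj(c,p); print(X,p.round(1),q.round(1),((q-[230,150])*8).round(0),proj(b,p).round(1))
E
```

```text
clock: 8.57
position: [465.6, -176.1, 132.8]
tool_rot: [0.462, 3.102, 0.049]
wrist_force: [0.8, 0.3, -0.6]
finger_gap: 46.4
gripper_force: 3.1
t8.57 pos [ 465.6 -176.1  132.8] yaw -0.296 z [ 0.009  0.03  -1.   ] F [ 0.8  0.3 -0.6] M [-0.12  0.06  0.02] gap 46.4 g 3.1
[0, 7.15, 119] [ 468.8 -165.7   14.2] [290.1 208.7] [481. 469.] [221.4 311.9]
[0, -7.15, 119] [ 464.6 -179.4   13.8] [273.4 208.7] [347. 469.] [219.3 317.4]
[4.5, 0, 115.2] [ 462.4 -171.4   17.8] [281.7 204.8] [414. 438.] [217.6 312.7]
```

View pics/g.png

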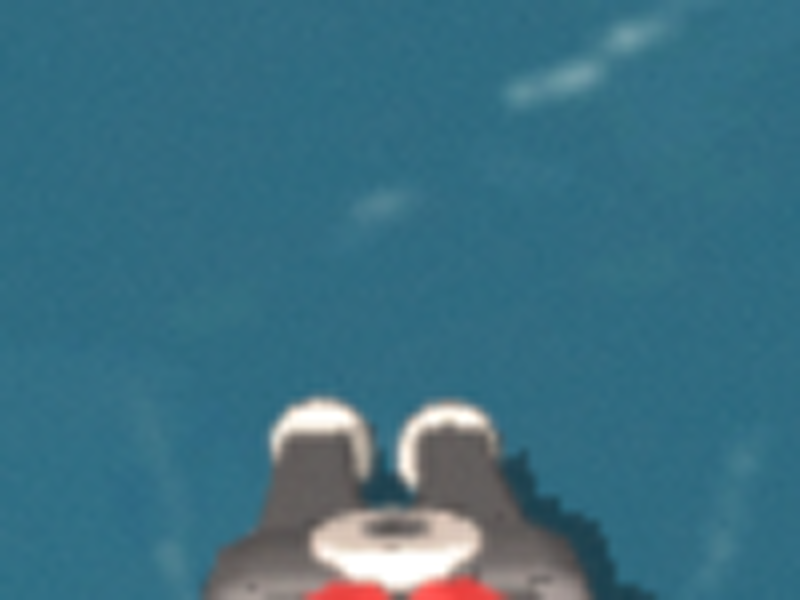

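Jaw ends are at crop x 317 and 456, front edge row 432. The lugs are centred near (321,446) and (448,447), so spacing and yaw match. I compute the remaining lateral error.

```bash
python3 - <<'E'
from h import *
import pickle
c=pickle.load(open("g.pkl","rb")); s=observe();R=Ro.from_rotvec(s["tool_rot"]).as_matrix()
def ontool(u,v,z): 
    d=R.T@ray(c,u,v); o=R.T@(c["C"]-s["position"]); return o+d*(z-o[2])/d[2]
for u,v in((317,432),(456,432),(386.5,432)):
    t=ontool(230+u/8,150+v/8,115.2); print("front edge tool",t.round(2)); 
t[0]-=4.5; t[2]=119; tip=s["position"]+R@t
e=[onz(c,230+u/8,150+v/8,4) for u,v in((321,446),(448,447))]; m=(e[0]+e[1])/2
print("tip",tip.round(1),"eyes",m.round(1),np.round(e,1)); 
d=m-tip; d[2]=0; print("lateral tool units",(R.T@d/40).round(3),d.round(2), "down unit",(R.T@[0,0,-1]).round(3))
E
```

```text
front edge tool [  5.16 -10.16 115.2 ]
front edge tool [  5.17   4.44 115.2 ]
front edge tool [  5.16  -2.86 115.2 ]
tip [ 465.2 -175.1   13.9] eyes [ 466.  -175.5    4. ] [[ 463.8 -182.2    4. ]
 [ 468.2 -168.8    4. ]]
lateral tool units [-0.021 -0.004 -0.   ] [ 0.78 -0.4   0.  ] down unit [ 0.    -0.031  1.   ]
```

```bash
python3 -m inch '0.54 -0.02 -0.003 0.08 0 0 0;0.54 -0.02 -0.005 0.15 0 0 0;0.54 -0.02 -0.007 0.2 0 0 0;0.54 -0.02 -0.008 0.25 0 0 0;0.54 -0.02 -0.008 0.25 0 0 0'; python3 -c "
from h import *
st()"
```

```text
clock: 9.3
position: [466.4, -176.5, 122.9]
tool_rot: [0.462, 3.102, 0.049]
wrist_force: [-0.1, -0.5, 0.8]
finger_gap: 46.4
gripper_force: 3.4
t9.30 pos [ 466.4 -176.5  122.9] yaw -0.296 z [ 0.009  0.03  -1.   ] F [-0.1 -0.5  0.8] M [-0.12  0.09 -0.03] gap 46.4 g 3.4
```

```bash
python3 -m inch '0.54 0 -0.001 0.03 0 0 0;0.54 0 -0.002 0.05 0 0 0;0.54 0 -0.002 0.05 0 0 0'; python3 -c "
from h import *
st()
c=cam('wrist'); pickle=__import__('pickle'); pickle.dump(c,open('i.pkl','wb')); b=cam('side'); pickle.dump(b,open('i2.pkl','wb')); 
a=cv2.resize(c['color'][150:225,230:330],None,fx=6,fy=6,interpolation=cv2.INTER_CUBIC)
d=cv2.resize(b['color'][290:350,190:290],None,fx=6,fy=6,interpolation=cv2.INTER_CUBIC)[:150*6]
d=cv2.resize(d,(600,360)); a=a[210:450]
cv2.imwrite('pics/i.png',np.vstack([a,d])[:,:,::-1])
"
```

```text
clock: 9.68
position: [466.0, -176.4, 120.5]
tool_rot: [0.463, 3.103, 0.049]
wrist_force: [0.9, 0.8, -0.0]
finger_gap: 46.0
gripper_force: 3.2
t9.68 pos [ 466.  -176.4  120.5] yaw -0.296 z [ 0.009  0.03  -1.   ] F [ 0.9  0.8 -0. ] M [-0.06 -0.06  0.02] gap 46.0 g 3.2
```

View pics/i.png

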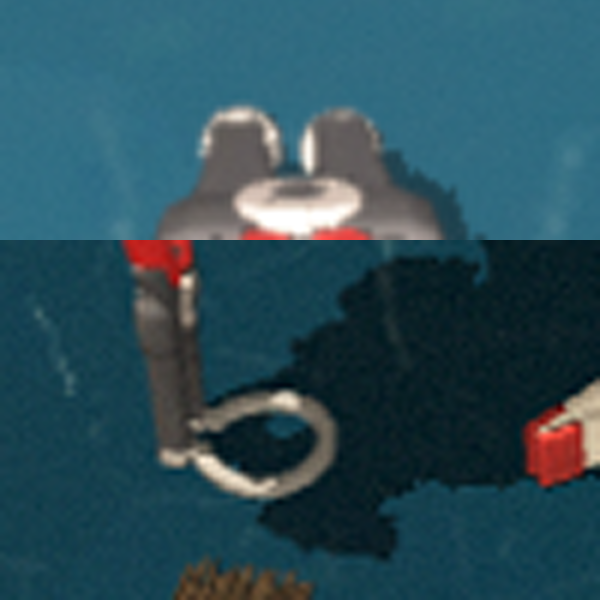

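The jaws now cover both lugs, and in the side view they meet the eyes with no contact force, so the tips are entering. I descend until the shoulders touch.

```bash
python3 -m inch '0.54 0 -0.001 0.03 0 0 0;0.54 0 -0.001 0.03 0 0 0'; python3 -m inch '0.54 0 -0.001 0.02 0 0 0;0.54 0 -0.001 0.02 0 0 0' | grep -E "pos|force";  python3 -c "
from h import *
st()"
```

```text
clock: 10.02
position: [466.5, -176.5, 119.8]
tool_rot: [0.462, 3.102, 0.048]
wrist_force: [-0.2, -0.3, 3.3]
finger_gap: 46.1
gripper_force: 3.7
position: [466.4, -176.5, 119.0]
wrist_force: [-0.2, -0.4, 4.9]
gripper_force: 3.8
t10.28 pos [ 466.4 -176.5  119. ] yaw -0.296 z [ 0.01  0.03 -1.  ] F [-0.2 -0.4  4.9] M [-0.1   0.02 -0.06] gap 46.0 g 3.8
```

```bash
python3 -m inch '0.51 0 0 -0.01 0 0 0;0.48 0 0 -0.02 0 0 0;0.45 0 0 -0.03 0 0 0;0.45 0 0 -0.03 0 0 0' | grep -E "pos|force|gap"; python3 -m inch '0.42 0 0 -0.01 0 0 0;0.40 0 0 -0.02 0 0 0;0.40 0 0 -0.02 0 0 0'; python3 -c "
from h import *
st()"
```

```text
position: [466.5, -176.5, 120.3]
wrist_force: [0.9, -0.8, 6.7]
finger_gap: 38.7
gripper_force: 7.0
clock: 11.15
position: [466.4, -176.6, 121.0]
tool_rot: [0.462, 3.102, 0.049]
wrist_force: [-0.2, -0.4, 6.2]
finger_gap: 34.6
gripper_force: 8.0
t11.15 pos [ 466.4 -176.6  121. ] yaw -0.296 z [ 0.01  0.03 -1.  ] F [-0.2 -0.4  6.2] M [-0.07  0.02  0.03] gap 34.6 g 8.0
```

```bash
python3 -m inch '0.38 0 0 -0.01 0 0 0;0.36 0 0 -0.02 0 0 0;0.34 0 0 -0.03 0 0 0;0.34 0 0 -0.03 0 0 0' | grep -E "pos|force|gap"; python3 -m inch '0.325 0 0 -0.01 0 0 0;0.31 0 0 -0.02 0 0 0;0.31 0 0 -0.02 0 0 0'; python3 -c "
from h import *
st()
c=cam('wrist'); pickle=__import__('pickle'); pickle.dump(c,open('k.pkl','wb')); b=cam('side'); pickle.dump(b,open('k2.pkl','wb')); 
a=cv2.resize(c['color'][150:240,230:330],None,fx=6,fy=6,interpolation=cv2.INTER_CUBIC)[180:480]
d=cv2.resize(b['color'][300:350,190:290],None,fx=6,fy=6,interpolation=cv2.INTER_CUBIC)
cv2.imwrite('pics/k.png',np.vstack([a,d])[:,:,::-1])
"
```

```text
position: [466.1, -176.5, 121.8]
wrist_force: [0.2, -1.1, 3.5]
finger_gap: 29.1
gripper_force: 10.0
clock: 12.02
position: [465.8, -176.5, 122.4]
tool_rot: [0.463, 3.103, 0.049]
wrist_force: [-1.1, -0.7, 1.2]
finger_gap: 26.7
gripper_force: 10.8
t12.03 pos [ 465.8 -176.5  122.4] yaw -0.296 z [ 0.008  0.03  -1.   ] F [-1.1 -0.7  1.2] M [-0.28  0.02  0.01] gap 26.7 g 10.8
```

View pics/k.png

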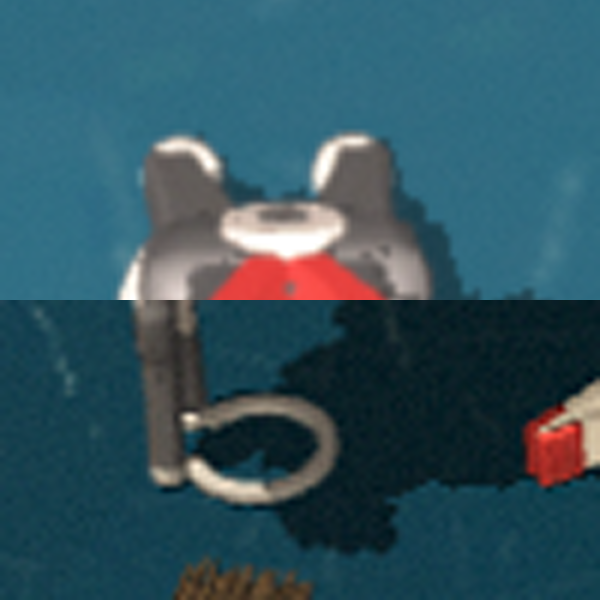

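The clip is open, with eyes about 24.5–25 mm apart and both tips engaged. I squeeze a hair more and lift.

```bash
python3 -m inch '0.297 0 0 -0.01 0 0 0;0.297 0 0 -0.02 0 0 0;0.297 0 0 -0.06 0 0 0;0.297 0 0 -0.15 0 0 0;0.297 0 0.01 -0.3 0 0 0;0.297 0 0.015 -0.5 0 0 0;0.297 0 0.015 -0.5 0 0 0;0.297 0 0.015 -0.5 0 0 0'; python3 -c "
from h import *
st()
"; python3 -m inch '0.297 0 0.005 -0.15 0 0 0;0.297 0 0.015 -0.5 0 0 0;0.297 0 0.03 -1 0 0 0;0.297 0 0.045 -1.5 0 0 0;0.297 0 0.055 -1.8 0 0 0;0.297 0 0.06 -2 0 0 0;0.297 0 0.06 -2 0 0 0;0.297 0 0.06 -2 0 0 0'
cat > m.py <<'E'
from h import *
import pickle,sys
st(); n=sys.argv[1]
w=cam("wrist"); b=cam("side"); a=cam("scene"); pickle.dump((w,b,a,observe()),open(n+".pkl","wb"))
E
python3 m.py l
```

```text
clock: 13.12
position: [466.1, -176.6, 142.8]
tool_rot: [0.462, 3.102, 0.049]
wrist_force: [0.6, -0.2, -1.6]
finger_gap: 25.8
gripper_force: 10.9
t13.12 pos [ 466.1 -176.6  142.8] yaw -0.296 z [ 0.009  0.03  -1.   ] F [ 0.6 -0.2 -1.6] M [-0.07  0.04 -0.  ] gap 25.8 g 10.9
clock: 14.12
position: [465.7, -176.6, 222.1]
tool_rot: [0.463, 3.104, 0.049]
wrist_force: [0.0, 0.0, -2.2]
finger_gap: 25.6
gripper_force: 10.9
t14.12 pos [ 465.7 -176.6  222.1] yaw -0.296 z [ 0.008  0.03  -1.   ] F [ 0.   0.  -2.2] M [-0.13  0.03  0.06] gap 25.6 g 10.9
```

```bash
cat > clipm.py <<'E'
from h import *
import pickle,sys
w,b,a,s=pickle.load(open(sys.argv[1]+".pkl","rb")); z0=float(sys.argv[2]); th=int(sys.argv[3])
R=Ro.from_rotvec(s["tool_rot"]).as_matrix(); ax=-R[:,0]; ax[2]=0
tip=s["position"]+R@[0,-2.9,119]; ctr=np.array([*(tip+24.5*ax)[:2],z0])
P=[]
for nm,c in(("side",b),("scene",a),("wrist",w)):
    u,v=proj(c,ctr); r=30; u0,v0=int(u)-r,int(v)-r
    im=c["color"][v0:v0+2*r,u0:u0+2*r].astype(int)
    m=((im.min(2)>th)&(im.max(2)-im.min(2)<45)).astype(np.uint8)
    print(nm,"exp",u.round(1),v.round(1),"px",m.sum())
    if nm!="wrist":
        ys,xs=np.nonzero(m)
        for y in range(2*r):
            if m[y].any(): print("%3d"%(y+v0),u0,''.join('#' if q else '.' for q in m[y]))
E
python3 clipm.py l 104 100
```

```text
side exp 230.4 274.2 px 199
245 200 .........................................................##.
246 200 .........................................................###
247 200 ...............##..........................................#
248 200 ...............##.........................................##
249 200 .......#.......#...........................................#
250 200 .......####....#............................................
251 200 .......####.................................................
256 200 .....................###....................................
257 200 ...................#........................................
258 200 .....................#......................................
259 200 ...................####.....................................
260 200 ...................###......................................
261 200 ...................###......................................
262 200 ...................##.......................................
265 200 ........#...................................................
266 200 .......#.....................
[... 3737 characters left out ...]
.................................................
215 338 #########................................#..................
216 338 ########....................................................
217 338 ###.#.#.....................................................
218 338 #####.#.....................................................
219 338 #######.....................................................
220 338 #######..................................................###
221 338 #######..................................................###
222 338 ..........................................................##
223 338 ...........................................................#
wrist exp 278.5 235.8 px 1160
```

```bash
python3 - <<'E'
from h import *
s=observe();R=Ro.from_rotvec(s["tool_rot"]).as_matrix(); print((R.T@np.array([80,107,-20])/40).round(3))
E
```

```text
[-1.134  3.125  0.596]
```

```bash
python3 -m inch '0.297 -0.08 0.2 0 0 0 0;0.297 -0.2 0.6 0 0 0 0;0.297 -0.4 1.1 0 0 0 0;0.297 -0.6 1.6 0.1 0 0 0;0.297 -0.8 2.2 0.2 0 0 0;0.297 -1 2.7 0.4 0 0 0;0.297 -1.1 3 0.55 0 0 0;0.297 -1.13 3.12 0.6 0 0 0;0.297 -1.13 3.12 0.6 0 0 0;0.297 -1.13 3.12 0.6 0 0 0' >/dev/null
python3 m.py n
python3 - <<'E'
from h import *
import pickle
w,b,a,s=pickle.load(open("n.pkl","rb"))
for c,p in((w,(586,-11)),(b,(590,-10)),(a,(590,-10))):
    u,v=proj(c,[*p,69.5]).astype(int); print(u,v)
    g=c["color"][v-20:v+20,u-26:u+26].astype(int); m=g.mean(2); sat=g.max(2)-g.min(2)
    for y in range(0,40): print(v-20+y,u-26,''.join('y' if sat[y,x]>70 else '.-=+*%@#'[min(7,int(m[y,x]//32))] for x in range(52)))
E
```

```text
t15.53 pos [545.7 -70.3 202.9] yaw -0.296 z [ 0.009  0.03  -1.   ] F [ 0.5 -0.4 -1.4] M [-0.15  0.08 -0.02] gap 25.5 g 10.9
350 225
205 324 ####@@#########yyyyyyyyyyyyyyyyyyyyyyyyyy#########@@
206 324 ####@#########yyyyyyyyyyyyyyyyyyyyyyyyyyyy##########
207 324 ####@########yyyyyyyyyyyyyyyyyyyyyyyyyyyyyyy########
208 324 ############yyyyyyyyyyyyyyyyyyyyyyyyyyyyyyyyy#######
209 324 ##@#######yyyyyyyyyyyyyyyyyyyyyyyyyyyyyyyyyyyy######
210 324 #@@######yyyyyyyyyyyyyyyyyyyyyyyyyyyyyyyyyyyyyy#####
211 324 #%######yyyyyyyyyyyyyyyyy%%%%%%@@%yyyyyyyyyyyyyy####
212 324 @@######yyyyyyyyyyyyyy*%%%%%%@@@@@@%%@yyyyyyyyyy####
213 324 %######@yyyyyyyyyyyy*%%%@@@@@@@@@@@@@%@yyyyyyyyy####
214 324 @######yyyyyyyyyyyy*%%%@@@@@@@@####@@@@@yyyyyyyy####
215 324 ######@yyyyyyyyyyy%%%%@@@@############@@@@yyyyyyy###
216 324 ######yyyyyyyyyyy%%%%@@@@################@@yyyyyy###
217 324 #####@yyyyyyyyyyy%%%@@@@##################@@yyyyyy##
218 324 #####yyyyyyyyyyy*%%@@@#####################@@yyyyy##
219 324 #####yyyyyyyyyyy%%%@@#######################@@yyyy##
220 324 ######yyyyyyyyy%%%@@#########################
[... 5667 characters left out ...]
%%%%%%%%*yyyy##%+++%%*=--..--
228 259 -------=*%%***@#@yyyy==+*****+=yyyyy##@%%%%%*=---..-
229 259 -------=*%%%%%@#@yyyyyyy++==+yyyyyyy@#@%%%%%*=-----.
230 259 -..----=*%%%%%%@@yyyyyyyyyyyyyyyyyy@#@@%%%%%*=------
231 259 -------=*%%%%%*%@#@yyyyyyyyyyyyyyy@##@%%%%%%+------.
232 259 -.------+*%%%%%%%@#@%yyyyyyyyyyy@@#@@%%%%%%*=-------
233 259 ..-------*%%%%%%%%@####@@%%@@@####@%%%%%%%%+--------
234 259 -.-------=+*%%%%%***%@@########@@@*==+%%**+---------
235 259 ...--------+*%%*=--=*%%%@@@@%%%%%*=--=*%*+----------
236 259 .-.---------=***+==+*%%%%%%%%%%%%*+++**+------------
237 259 -..-----------=****%%%%%%%%%%%%%%%%**+------------.-
238 259 -...-------------=+******%****%***+=--------------.-
```

```bash
python3 - <<'E'
from h import *
import pickle
w,b,a,s=pickle.load(open("n.pkl","rb"))
R=Ro.from_rotvec(s["tool_rot"]).as_matrix()
print("shaft by wrist",onz(w,356.3,228.5,69.5).round(1),"side",onz(b,278.5,233.5,69.5).round(1),"scene",onz(a,285.5,220.3,69.5).round(1))
for X in([0,12,121],[0,-12,121],[4.5,0,118]): print(X,proj(w,s["position"]+R@X).round(1))
g=w["color"][196:250,240:320].astype(int); m=g.mean(2); 
for y in range(54): print(196+y,''.join('r' if g[y,x,0]-g[y,x,1]>60 else ' ' if g[y,x,2]-g[y,x,0]>30 else '.-=+*%@#'[min(7,int(m[y,x]//32))] for x in range(80)))
E
```

```text
shaft by wrist [590.3  -6.7  69.5] side [591.5  -9.7  69.5] scene [588.6  -9.1  69.5]
[0, 12, 121] [295.7 208.1]
[0, -12, 121] [267.9 208.1]
[4.5, 0, 118] [281.8 203.9]
196                                                          --------=-=--===-=-=*@#
197                                                         ---------==-==--=--=+@##
198                                                         ---------=-====-=-=+@###
199                                                        ---------=---=======%####
200                                                        ----------==-==-===%@####
201                   +++                         +****+   -----------====-==*@#####
202                 +*%%%%+                     +*%@@@%*+=-.-------======-===@###@@#
203                *%%@@%@@*+                   %@@*++++==----------==-=====*@######
204               =++++++*@#%+                 *##*========--------===-=====%#######
205               ========*#@*                 @#@+========--------====-=-=+@#######
206              ==========*%%                +@#%=========-------====----=%#####
[... 2958 characters left out ...]
rrrr-------=********
242            *%%***+rrrrrrrrrrrrrrrrrrr-- -rrrrrrrrrrrrrrrrrrrrrrrr-------+*******
243            +******rrrrrrrrrrrrrrrrrrr-   =rrrrrrrrrrrrrrrrrrrrrrr-------=*******
244             +****rrrrrrrrrrrrrrrrrrrr-   -rrrrrrrrrrrrrrrrrrrrrrrr-------+******
245              ****rrrrrrrrrrrrrrrrrrrr-   -=rrrrrrrrrrrrrrrrrrrrrrr--------+*****
246              +***rrrrrrrrrrrrrrrrrrrr-    =rrrrrrrrrrrrrrrrrrrrrrrr-------=+****
247       ++++++++*++=rrrrrrrrrrrrrrrrrrr-    -rrrrrrrrrrrrrrrrrrrrrrrr------==+****
248      *%%%%%%%%%+=--rrrrrrrrrrrrrrrrr=-   -=+rrrrrrrrrrrrrrrrrrrrrrrr----=*%%%%%%
249      *%%%%%%%%%=---rrrrrrrrrrrrrrrrr=-===+++rrrrrrrrrrrrrrrrrrrrrrrr----=*%%%%%%
```

```bash
python3 - <<'E'
from h import *
import pickle
w,b,a,s=pickle.load(open("n.pkl","rb"))
R=Ro.from_rotvec(s["tool_rot"]).as_matrix()
def ontool(u,v,z): 
    d=R.T@ray(w,u,v); o=R.T@(w["C"]-s["position"]); return o+d*(z-o[2])/d[2]
for p in((275.85,207.3),(259.7,207.3),(292,207.3),(248.8,234.5)): print(ontool(*p,119).round(2))
L=s["position"]+R@ontool(275.85,207.3,119); S=onz(w,356.3,228.5,69.5)
ax=-R[:,0]; ax[2]=0; ax/=np.linalg.norm(ax); C=L+24.3*ax
print("lug",L.round(1),"clip c",C.round(1)); d=S-C; d[2]=0; print("need",d.round(1),(R.T@d/40).round(3))
# predicted shaft axis & clip in side / scene
for n,c in(("side",b),("scene",a)): print(n,proj(c,C).round(1))
# side picture of ring
u,v=proj(b,C).astype(int); g=b["color"][v-16:v+20,u-36:u+30].astype(int)
for y in range(36): print(v-16+y,u-36,''.join('y' if g[y,x].max()-g[y,x].min()>70 else '.-=+*%@#'[min(7,int(g[y,x].mean()//32))] for x in range(66)))
E
```

```text
[  1.25  -5.09 119.  ]
[  1.24 -18.92 119.  ]
[  1.26   8.74 119.  ]
[-23.63 -29.05 119.  ]
lug [544.2 -71.2  83.9] clip c [567.5 -78.3  83.9]
need [22.9 71.6  0. ] [-0.024  1.878  0.059]
side [270.6 246.6]
scene [313.6 209.1]
230 234 ..................=====----.............-**@@@@*+-................
231 234 ..................--=------...........=*##########+...............
232 234 ...................--------..........-%############+--............
233 234 ...................====----.......-=+%#####%#######%*+=--.........
234 234 ...................====----...--++%@*@#####@#####*++*%@@%+--......
235 234 ...................====----.--+%@%%--%##########%+*+*%%%@@@%+-....
236 234 ...................=====----+%%%%%%+=%@########%***+*%%+=-*%@*=...
237 234 ...................=====---%%%%%%%%@@%@@@#####@@%**+yy%=...=%@%=-.
238 234 ...................=====---+%%%%%@#yy%%%@@@@@@%%***+yyy@+-=+%%%*=-
239 234 ...................=====---*%%%%@#yyy%%%@@@@%%%%***++yyy#@%+=====.
240 234 ...................=====---*%%%@#yyyyy%%%@%%%%%%***+yyyy+*=======-
241 234 ...................=====---+%%@##yyyyy*%
[... 1126 characters left out ...]
------...................
257 234 -----------------.....-.------------..............................
258 234 ------------------.......---------................................
259 234 ------------------.........----...................................
260 234 ------------------........-.--....................................
261 234 -------------------...........-...................................
262 234 -------------------...............................................
263 234 --------------------..............................................
264 234 -------------------==-............................................
265 234 --------------------==--..........................................
```

```bash
python3 -m inch '0.297 0 0.2 0 0 0 0;0.297 -0.01 0.6 0.02 0 0 0;0.297 -0.02 1 0.03 0 0 0;0.297 -0.02 1.4 0.04 0 0 0;0.297 -0.02 1.7 0.055 0 0 0;0.297 -0.02 1.85 0.06 0 0 0;0.297 -0.02 1.88 0.06 0 0 0;0.297 -0.02 1.88 0.06 0 0 0;0.297 -0.02 1.88 0.06 0 0 0' >/dev/null
python3 m.py p
python3 - <<'E'
from h import *
import pickle
w,b,a,s=pickle.load(open("p.pkl","rb"))
h=[]
for c,(u,v) in((b,(278,232)),(a,(286,217)),(w,(268,232))):
    g=c["color"][v-25:v+25,u-33:u+33]; h.append(cv2.resize(g,None,fx=6,fy=6,interpolation=cv2.INTER_CUBIC))
cv2.imwrite("pics/p.png",np.hstack(h[:2])[:,:,::-1])
for c,(u,v) in((b,(278,232)),(a,(286,217))):
    g=c["color"][v-14:v+14,u-33:u+33].astype(int)
    for y in range(28): print(v-14+y,u-33,''.join('y' if g[y,x].max()-g[y,x].min()>70 else '.-=+*%@#'[min(7,int(g[y,x].mean()//32))] for x in range(66)))
E
```

```text
t16.80 pos [568.5   1.5 202.7] yaw -0.296 z [ 0.009  0.03  -1.   ] F [-0.3 -0.4 -2. ] M [-0.16 -0.01  0.01] gap 25.4 g 10.9
218 245 ................-====---..........................................
219 245 ................-====---..........................................
220 245 ................-====---..........................................
221 245 ................-====---..........................................
222 245 ................-====---....--------..............................
223 245 ................-====-----=++++++++++==-..........................
224 245 ................-===-====+++++++++++++++=-........................
225 245 ................-===-++++++=---..---=++===-..---..................
226 245 ................-======-==............-====-----..................
227 245 ................-====-...............---====-------...............
228 245 ................-====-.-.......----------===---------.............
229 245 ................=======+=-...------.....===----------.............
230 245 ................=*%%%*%@@*=---===+++=======------------...........
2
[... 2523 characters left out ...]
%*++=--------------------
222 253 --..----.-..---..--==++==++**++*%****%%%%%%%%*=-------------------
223 253 ----.--...-.--..--=++++++++************%@%%%%%*+------------------
224 253 ---..--..---...-==+==+++++*****%%%*****yy@@%%**%+=----------------
225 253 ----..-..-....-======++yy+*****%%%%***+yy#@@*++**+----------------
226 253 ---.-........-===---=++yyy+*****%%%***+yyy#@*--=**=---------------
227 253 ---.....-....-===---+++yyy++*****%%**+yyyy##%+++%%*=--------------
228 253 ..-...---....-======+*+yyyy==++***++==yyyy##@%%%%%*=--------------
229 253 -...-.---....-======+*+yyyyy======++=yyyyy@#@%%%%%*=--------------
230 253 -.-.-.--.....-=++++=++++yyyyyyyyyyyyyyyyy@#@@%%%%%*=--------------
```

View pics/p.png

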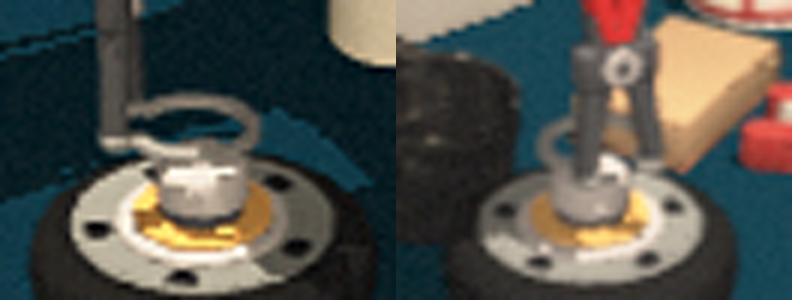

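The clip hovers just over the shaft: in the side crop the ring's right inner edge (245) is about level with the shaft's right edge (248). The lugs are at (115,143) in the side crop and (590,175) and (650,165) in the scene crop. I check the lugs against the target.

```bash
python3 - <<'E'
from h import *
import pickle
w,b,a,s=pickle.load(open("p.pkl","rb"))
ex=np.array([.956,-.292,0]); ey=np.array([.292,.956,0])
for nm,c,S in(("side",b,(591.5,-9.7)),("scene",a,(588.6,-9.1))):
    S=np.array([*S,83.]); print(nm,"axis z83",proj(c,S).round(1),"z69",proj(c,S-[0,0,13.5]).round(1))
    for k,o in(("lugL",-24.3*ex+12.6*ey),("lugR",-24.3*ex-12.6*ey),("far",21*ex),("sideL",22*ey),("sideR",-22*ey)): print("  ",k,proj(c,S+o).round(1))
    t=np.linspace(0,2*np.pi,73); P=np.array([proj(c,S+17*(np.cos(q)*ex+np.sin(q)*ey)) for q in t]); print("   bore17 u",P[:,0].min().round(1),P[:,0].max().round(1),"v",P[:,1].min().round(1),P[:,1].max().round(1))
g=a["color"][200:232,262:312].astype(int)
print(' '*8+''.join(str(i%10) for i in range(262,312)))
for y in range(10,32): print(200+y,' '.join('%3d'%g[y,x].mean() for x in range(10,44)))
g=b["color"][220:238,258:296].astype(int)
for y in range(18): print(220+y,' '.join('%3d'%g[y,x].mean() for x in range(0,36)))
E
```

```text
side axis z83 [278.4 227.6] z69 [278.5 233.5]
   lugL [267.4 223.7]
   lugR [265.1 230. ]
   far [289.  228.3]
   sideL [280.1 222.2]
   sideR [276.6 233.2]
   bore17 u 269.7 287.0 v 223.3 232.0
scene axis z83 [285.5 215.2] z69 [285.5 220.3]
   lugL [284.5 221.2]
   lugR [294.7 219. ]
   far [282.1 211.2]
   sideL [276.6 217.1]
   sideR [294.2 213.5]
   bore17 u 278.1 292.8 v 211.7 218.9
        23456789012345678901234567890123456789012345678901
210  33  47  59  58  61  62  60  57  58  61  83  77  77  85  81  80 100 131 151 128  84  76  82  87 125 188 203 204 206 206 205 196 169 147
211  34  39  54  60  54  59  59  62  72  84  87  70  77  86  87  84 101 114 114  99  76  72  84  82 118 181 199 203 205 205 195 169 149 141
212  31  38  49  60  61  61  72  85  97 111  99  73  75  84  82  87 109 120 118 107  82  72  79  84  93 139 171 175 190 189 169 150 142 132
213  30  39  54  55  59  79  93 104 110 103  90  71  75  83  87  90 111 123 122 112  92  72  79  86  83 125 151 144 155 160 149 142 132 124
214  32  48  57  61  68  91 100  95  85  59  53  63  77  87  86 102 116 125 123 121 100  7
[... 4393 characters left out ...]
  25  36  85 126 128 109 126 131 131 143 147 135 126 115 110 110 109 111 105  80  50  39  28  20  15  30  43
234  26  20  45  31  17  21  31  46  99 113 175 190 137 109 105 125 120 130 128 182 193 199 142 122 131 137 126 125  94  94  95  95  77  46  25  18
235  19  26  19  27  33  47 101 178 190 192 159  63  43  98 127 236 245 242 242 240 239 241 245 246 246 250 176 125  94  81  84  86  92  92  91  74
236  22  36  34  47  98 178 185 185 184 180 184 109  60  98 214 238 240 239 236 234 234 236 237 165 125 140 138 128  97  87  86  49  27  24  60  88
237  31  32  68 166 184 184 180 176 175 178 185 218 149 112 189 210 218 229 231 234 236 227 221 173 150 146 139 123 111 107  77  32  13  11   9  40
```

```bash
python3 -m inch '0.297 -0.02 0 0.06 0 0 0;0.297 -0.04 0.005 0.14 0 0 0;0.297 -0.04 0.005 0.2 0 0 0;0.297 -0.04 0.005 0.24 0 0 0;0.297 -0.04 0.005 0.24 0 0 0;0.297 -0.04 0.005 0.24 0 0 0' >/dev/null
python3 m.py q
cat > q.py <<'E'
from h import *
import pickle,sys
w,b,a,s=pickle.load(open(sys.argv[1]+".pkl","rb")); z=float(sys.argv[2])
ex=np.array([.956,-.292,0]); ey=np.array([.292,.956,0])
for nm,c,S in(("side",b,(591.5,-9.7)),("scene",a,(588.6,-9.1))):
    S=np.array([*S,z]); print(nm,"axis",proj(c,S).round(1))
    for k,o in(("lugL",-24.3*ex+12.6*ey),("lugR",-24.3*ex-12.6*ey)): print("  ",k,proj(c,S+o).round(1))
    t=np.linspace(0,2*np.pi,73)
    for r in(16,17,22): P=np.array([proj(c,S+r*(np.cos(q)*ex+np.sin(q)*ey)) for q in t]); print("   r",r,"u",P[:,0].min().round(1),P[:,0].max().round(1),"v",P[:,1].min().round(1),P[:,1].max().round(1))
for c,(u0,v0,u1,v1) in((b,(258,226,294,242)),(a,(272,211,304,229))):
    g=c["color"][v0:v1,u0:u1].astype(int); print('    '+' '.join('%3d'%u for u in range(u0,u1)))
    for y in range(v1-v0): print(v0+y,' '.join('%3d'%g[y,x].mean() for x in range(u1-u0)))
E
python3 q.py q 73.5
```

```text
t17.70 pos [570.3   1.9 193.1] yaw -0.296 z [ 0.009  0.03  -1.   ] F [-0.7  0.7 -1.9] M [-0.1   0.02  0.03] gap 25.5 g 10.9
side axis [278.5 231.8]
   lugL [267.5 227.8]
   lugR [265.2 234.2]
   r 16 u 270.4 286.6 v 227.7 235.9
   r 17 u 269.9 287.1 v 227.5 236.2
   r 22 u 267.3 289.6 v 226.2 237.5
scene axis [285.5 218.8]
   lugL [284.5 224.8]
   lugR [294.7 222.6]
   r 16 u 278.6 292.4 v 215.4 222.3
   r 17 u 278.2 292.8 v 215.2 222.5
   r 22 u 276.0 295.0 v 214.2 223.6
    258 259 260 261 262 263 264 265 266 267 268 269 270 271 272 273 274 275 276 277 278 279 280 281 282 283 284 285 286 287 288 289 290 291 292 293
226  24  26  24  19  43  76  75  82  75  46  54  50  30  17  23  27  51  58  52  60  58  57  45  41  27  26  22  44  50  44  49  44  48  50  51  29
227  23  23  22  23  38  73  80  82  70  46  63  59  56  52  86  90 105 107 110 117 118 115 111 100  96  84  83  68  55  50  49  45  47  44  50  49
228  27  25  27  25  42  72  78  78  68  76 155 119  94 104 109 112 114 116 120 121 122 121 114 116 117 106  98  91  83  58  47  44  52  47  48  47
229  26  21  24  20  43  77  76
[... 3700 characters left out ...]
 159 160 157 171 177 154 108  65  43  52
224  97  96  95  98 112 115 114 125 127 111  97  93 106 109 146 162 156 149 139 135 177 179 183 185 180 174 149 155 163 121  63  43
225  87  91 107 115 121 118 113 127 140 133 132 127 147 140 132 151 154 143 137 120 184 205 228 224 194 137 101 101 145 156 111  54
226  58  96 121 121 135 131 117 123 134 148 135 133 138 141 153 153 151 145 130 117 174 199 212 229 212 131  59  51  93 156 152  98
227  50 103 127 121 170 157 116  99 100 128 145 149 153 155 153 146 141 132 105 106 138 189 209 227 228 175 120 111 125 162 179 136
228  82 114 128 120 112 114 115 106  81  81 108 120 137 134 124 111 100  83  90 109 173 190 200 226 234 207 181 179 180 180 178 145
```

```bash
python3 -m inch '0.297 -0.02 -0.007 0 0 0 0;0.297 -0.041 -0.014 0.02 0 0 0;0.297 -0.041 -0.014 0.05 0 0 0;0.297 -0.041 -0.014 0.05 0 0 0' |grep force; python3 -m inch '0.297 0 0 0.03 0 0 0;0.297 0 -0.002 0.05 0 0 0;0.297 0 -0.002 0.05 0 0 0' |grep force
python3 m.py r; python3 q.py r 69.5
```

```text
wrist_force: [0.1, 0.8, -1.2]
gripper_force: 10.9
wrist_force: [-0.1, 0.3, -1.7]
gripper_force: 10.9
t18.73 pos [571.6   0.9 188.9] yaw -0.296 z [ 0.009  0.03  -1.   ] F [-0.1  0.3 -1.7] M [-0.11 -0.    0.02] gap 25.5 g 10.9
side axis [278.5 233.5]
   lugL [267.5 229.5]
   lugR [265.3 235.9]
   r 16 u 270.4 286.6 v 229.4 237.7
   r 17 u 269.9 287.1 v 229.2 237.9
   r 22 u 267.4 289.6 v 228.0 239.3
scene axis [285.5 220.3]
   lugL [284.5 226.3]
   lugR [294.7 224.1]
   r 16 u 278.6 292.4 v 216.9 223.8
   r 17 u 278.2 292.8 v 216.7 224.0
   r 22 u 276.0 294.9 v 215.7 225.1
    258 259 260 261 262 263 264 265 266 267 268 269 270 271 272 273 274 275 276 277 278 279 280 281 282 283 284 285 286 287 288 289 290 291 292 293
226  18  22  20  23  16  58  80  81  77  62  49  56  36  21  21  26  22  23  22  23  22  19  19  24  24  22  22  47  51  53  50  53  45  47  53  26
227  22  27  25  22  17  53  81  78  83  61  52  56  38  23  19  17  22  17  18  23  24  21  25  26  40  47  48  46  50  46  48  46  55  47  48  49
228  22  24  25  24  26  58  76  74  79  59  45  55  34  28  23  25  37  54  5
[... 3801 characters left out ...]
 104 112 125 166 177 151 109  63  47  55
224  95  95  97  98 111 116 112 118 118 102  72  79  84  87 139 161 156 149 141 117 114 150 162 173 173 168 151 158 161 121  62  39
225  91  93 103 114 120 117 115 125 130 114  87  83  90 109 148 162 154 147 138 121 111 156 186 197 189 139 100 100 145 160 114  56
226  62  93 118 120 114 114 117 123 132 134 123 108 117 133 151 161 157 144 131 120 117 185 213 231 212 132  62  53  93 156 151  92
227  50 102 127 120 112 116 115  96 100 122 116 133 146 146 146 167 156 133 107 109 119 185 207 228 226 174 119 112 125 163 180 136
228  82 114 130 120 114 114 115 104  82  80 103 108 127 129 126 114 103  87  87 111 117 172 199 224 235 207 179 181 180 177 180 146
```

No contact so far, and the ring looks centred. I continue down in small monitored steps.

```bash
python3 -m inch '0.297 0 -0.001 0.025 0 0 0;0.297 0 -0.002 0.05 0 0 0;0.297 0 -0.002 0.05 0 0 0' |grep -E "force|posi"; python3 -m inch '0.297 0 -0.001 0.025 0 0 0;0.297 0 -0.002 0.05 0 0 0;0.297 0 -0.002 0.05 0 0 0' |grep -E "force|posi"; python3 -c "
from h import *
st()"
```

```text
position: [571.6, 0.9, 186.9]
wrist_force: [-0.6, -0.1, -1.7]
gripper_force: 10.9
position: [571.6, 0.9, 184.9]
wrist_force: [0.5, 0.7, -0.6]
gripper_force: 10.9
t19.62 pos [571.6   0.9 184.9] yaw -0.296 z [ 0.009  0.03  -1.   ] F [ 0.5  0.7 -0.6] M [-0.05  0.07  0.01] gap 25.2 g 10.9
```

```bash
python3 -m inch '0.297 0 0 0 0 0 0;0.297 0 0 0 0 0 0' |grep -E "force|posi"; python3 -m inch '0.297 0 -0.001 0.025 0 0 0;0.297 0 -0.001 0.025 0 0 0;0.297 0 -0.001 0.025 0 0 0' |grep -E "force|posi";  python3 -m inch '0.297 0 -0.001 0.025 0 0 0;0.297 0 -0.001 0.025 0 0 0' |grep -E "force|posi";python3 -c "
from h import *
st()"
```

```text
position: [571.7, 0.9, 185.0]
wrist_force: [-0.0, -0.2, -1.4]
gripper_force: 10.9
position: [571.7, 0.9, 184.0]
wrist_force: [-0.3, -0.1, -2.0]
gripper_force: 10.9
position: [571.6, 0.9, 182.9]
wrist_force: [0.1, 0.1, -1.0]
gripper_force: 10.9
t20.50 pos [571.6   0.9 182.9] yaw -0.296 z [ 0.009  0.03  -1.   ] F [ 0.1  0.1 -1. ] M [-0.1  -0.01 -0.  ] gap 25.4 g 10.9
```

```bash
python3 -m inch '0.297 0 -0.001 0.025 0 0 0;0.297 0 -0.002 0.05 0 0 0;0.297 0 -0.002 0.05 0 0 0' |grep -E "force|posi"; python3 -m inch '0.297 0 -0.001 0.025 0 0 0;0.297 0 -0.002 0.05 0 0 0;0.297 0 -0.002 0.05 0 0 0' |grep -E "force|posi"; python3 -c "
from h import *
st()"; python3 m.py t; python3 q.py t 59.5
```

```text
position: [571.6, 0.9, 180.9]
wrist_force: [-0.1, -0.6, -1.6]
gripper_force: 10.9
position: [571.6, 0.8, 178.9]
wrist_force: [-0.1, -0.0, -2.2]
gripper_force: 10.9
t21.25 pos [571.6   0.8 178.9] yaw -0.296 z [ 0.009  0.03  -1.   ] F [-0.1 -0.  -2.2] M [-0.1   0.03  0.03] gap 25.7 g 10.9
t21.25 pos [571.6   0.8 178.9] yaw -0.296 z [ 0.009  0.03  -1.   ] F [-0.1 -0.  -2.2] M [-0.1   0.03  0.03] gap 25.7 g 10.9
side axis [278.6 237.8]
   lugL [267.7 233.8]
   lugR [265.4 240.3]
   r 16 u 270.5 286.6 v 233.7 242.0
   r 17 u 270.0 287.1 v 233.5 242.3
   r 22 u 267.5 289.6 v 232.2 243.7
scene axis [285.5 224. ]
   lugL [284.5 230.1]
   lugR [294.6 227.9]
   r 16 u 278.7 292.3 v 220.6 227.5
   r 17 u 278.2 292.8 v 220.4 227.8
   r 22 u 276.1 294.9 v 219.3 228.9
    258 259 260 261 262 263 264 265 266 267 268 269 270 271 272 273 274 275 276 277 278 279 280 281 282 283 284 285 286 287 288 289 290 291 292 293
226  19  22  22  22  21  57  80  80  66  59  54  51  34  24  19  22  25  25  23  22  21  21  20  22  19  24  26  42  48  50  48  49  49  32  22  25
227  22  26  28  23  15  55  81  80  68
[... 3988 characters left out ...]
  81  84 114 161 180 151 108  66  45  51
224  95  95  96  99  97 101 104 124 141 134  95  74  83  85 111 147 156 147 141 137 117  82  81  84 116 157 147 156 162 120  65  44
225  91  96 107 113 106 103 103 122 138 132  94  73  83  85 121 152 153 146 136 127 102  70  78  88 109 111  99  98 144 159 111  52
226  60  93 118 123 107 100 103 112 124 127  93  71  82  86 121 151 151 146 128 121 103  72  80  83  98  86  57  49  93 156 151  97
227  50 102 125 120 108 109 110 109 106 104  79  73  84  85 130 144 143 132 106 127 123 103 107 109 159 153 123 112 125 161 179 136
228  83 114 127 121 115 115 113 113 114  99  75  74  82  86 115 118 103  83  86  99 110 132 160 167 204 197 177 180 180 180 178 144
```

The clip is around the shaft with no side force. About 6 mm remain to the washer.

```bash
python3 -m inch '0.297 0 -0.001 0.025 0 0 0;0.297 0 -0.002 0.05 0 0 0;0.297 0 -0.003 0.075 0 0 0;0.297 0 -0.003 0.1 0 0 0;0.297 0 -0.003 0.1 0 0 0' |grep -E "force|posi|gap"; python3 -m inch '0.297 0 -0.001 0.025 0 0 0;0.297 0 -0.001 0.025 0 0 0;0.297 0 -0.001 0.025 0 0 0' |grep -E "force|posi|gap"; python3 -m inch '0.297 0 0 0.02 0 0 0;0.297 0 0 0.02 0 0 0;0.297 0 0 0.02 0 0 0' |grep -E "force|posi|gap"
```

```text
position: [571.6, 0.8, 174.9]
wrist_force: [0.1, 0.6, -1.8]
finger_gap: 25.7
gripper_force: 10.9
position: [571.7, 0.9, 174.0]
wrist_force: [0.1, -0.4, -1.7]
finger_gap: 25.8
gripper_force: 10.9
position: [571.8, 0.9, 173.4]
wrist_force: [-0.1, -0.5, 0.9]
finger_gap: 25.5
gripper_force: 11.0
```

```bash
for i in 1; do python3 -m inch '0.297 0 0 0.02 0 0 0;0.297 0 0 0.02 0 0 0;0.297 0 0 0.02 0 0 0' |grep -E "force|posi|gap"; python3 -m inch '0.297 0 0 0.02 0 0 0;0.297 0 0 0.02 0 0 0;0.297 0 0 0.02 0 0 0' |grep -E "force|posi|gap"; done; python3 m.py u; python3 q.py u 53
```

```text
position: [572.1, 0.9, 172.9]
wrist_force: [-0.4, 0.3, 5.6]
finger_gap: 25.6
gripper_force: 11.3
position: [572.5, 0.8, 172.7]
wrist_force: [-0.4, 0.1, 8.7]
finger_gap: 25.6
gripper_force: 11.5
t23.52 pos [572.5   0.8 172.7] yaw -0.295 z [ 0.011  0.03  -0.999] F [-0.4  0.1  8.7] M [-0.3   0.3   0.03] gap 25.6 g 11.5
side axis [278.6 240.6]
   lugL [267.7 236.6]
   lugR [265.5 243.1]
   r 16 u 270.6 286.6 v 236.5 244.9
   r 17 u 270.1 287.1 v 236.3 245.1
   r 22 u 267.6 289.6 v 235.0 246.5
scene axis [285.5 226.4]
   lugL [284.5 232.5]
   lugR [294.6 230.3]
   r 16 u 278.7 292.3 v 222.9 229.9
   r 17 u 278.3 292.7 v 222.7 230.2
   r 22 u 276.1 294.9 v 221.7 231.3
    258 259 260 261 262 263 264 265 266 267 268 269 270 271 272 273 274 275 276 277 278 279 280 281 282 283 284 285 286 287 288 289 290 291 292 293
226  20  22  24  22  19  27  45  54  47  55  44  53  38  20  19  30  22  22  23  24  26  20  25  22  26  20  23  49  52  50  56  52  28  19  18  20
227  23  21  18  21  19  45  65  66  67  57  49  49  36  24  20  16  19  21  18  28  23  22  25  20  44  49  51  47  45  49  51  48  
[... 3894 characters left out ...]
  87  82 151 181 176 153 106  64  48  55
224  96  94  99 102 105 103 109 125 140 150 108  65  80  88  87 135 158 151 142 120  85  76  87  85 150 173 149 156 161 119  63  45
225  91  96 107 114 110 102 106 128 139 144 104  70  84  86  91 137 154 149 138 142 108  72  82  86 126 121 102 100 146 158 110  55
226  61  93 121 117 108 104 111 120 133 133  93  74  87  87  95 136 153 146 132 171 140  66  81  85 100  83  57  53  94 158 154  97
227  47 102 126 121 105 106 108  91 100 118  90  73  85  86 103 132 142 130 108 134 117  72  75  84 115 131 120 111 122 160 179 136
228  85 117 127 121 111 108 110 104  90  83  69  72  86  87  95 104 101  87  87 108  96  73  77  84 115 161 178 179 179 179 178 142
```

```bash
python3 -m inch '0.297 0 0 -0.01 0 0 0;0.297 0 0 -0.01 0 0 0;0.297 0 0 -0.01 0 0 0;0.297 0 0 -0.01 0 0 0;0.297 0 0 -0.01 0 0 0;0.297 0 0 -0.01 0 0 0'
python3 - <<'E'
from h import *
c=cam("side"); g=c["color"][238:254,256:296].astype(int)
for y in range(16): print(238+y,' '.join('%3d'%g[y,x].mean() if g[y,x].max()-g[y,x].min()<70 else ' y ' for x in range(40)))
E
```

```text
clock: 24.42
position: [572.3, 0.9, 172.8]
tool_rot: [0.462, 3.101, 0.049]
wrist_force: [-1.1, -1.2, 6.6]
finger_gap: 25.7
gripper_force: 11.4
238  36  28  35  71 171 187 185 144  88  80  75  66  85 117 101 111 179 193 193 201 211 210 214 170 158 159 155 146 141 127  96  82  89  89  48  27  31  60  82  90
239  33  26 101 171 183 180 182 140  92  72  81  64  99  y   y  111 174 186 191 195 195 191 193 165 154 154 153 143 137 121 102  85  89  87 111  97  89  83  86  85
240  31  32 163 181 177 180 180 141  88  81  83  66  y   y   y  108 167 185 188 191 165 180 187 178 161 151 153 139 136 120  y   95  89  91 118 118  92  84  88  80
241  24  91 167 176 176 179 182 144  84  80  76  64  y   y   y   71 158 178 183 187 186 180 182 174 157 149 152 142 125  97  74  84  90  85 119 122 104  86  82  82
242  29 166 181 180 180 183 183 165 105  89  81  72  69  85  98 114  86 128 145 171 177 170 169 163 148 145 142 107  66  84  90  93  91  y  111 118 112  87  84  82
243  56 168 178 175 181 178 180 181 177 179 149 135 136 156 196 202 169 163 121 113  96  89 105 109 122  83  64  85  92  98 107 104 101  
[... 966 characters left out ...]
 141 150 148 114  85  78  83  53  37  27  42
250  30  35  30  55 141 170 173 175 176 177 175 177 172 163 133 144 187 200 221 226 231 234 232 232 231 226 210 180 156 156 123  81  78  78  82  79  82  86  83  84
251  36  36  30  32  36 125 171 172 172 173 178 177 178 175 179 177 166 173 172 183 165 158 156 154 179 177 172 165 106  86  78  77  80  82  80  83  78  81  80  69
252  39  40  37  35  29  40  87 151 168 151 166 176 175 176 176 178 176 116  36  13  40 119 171 175 172 178 176 179 182 185 113  80  80  78  81  81  80  88  56  25
253  39  41  41  35  38  32  30  39  89 150 160 169 170 173 177 184 125  55  35  37  25  45 163 179 177 176 177 178 180 180 145  96  75  78  89  93  64  24  10  16
```

The ring now lies on the washer: its front arm is at rows 243–245 with brass directly beneath, and the lug is at its predicted row. The pliers are still squeezed, so I hand in.

```bash
python3 -c "
from workcell import *
print(sign_off())"
```

```text
the job is handed in; nothing more can be done
None
```

I handed the job in at about 24 s, with the circlip open around the shaft and resting on the brass washer, level with the groove, and the pliers still squeezed (about 11 N on the handles, eyes an estimated 25 mm apart, about 7 N measured at the wrist); the hand-in returned no verdict.

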